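# Take the dipping basket off its safety hook

### The job

The square wire basket of vials has finished dripping. Press down the tab behind its hook until the sprung keeper snaps open and stays open, then lift the basket off by its black grip, draw it out forwards from under the hook, and set it down gently, upright, in the white drip tray before letting go of it. Leave the round cup hanging on its own hook.

Things in the scene. Friction and masses are not known exactly. Their poses are not given: they have to be found in the camera images.
- basket_grip (a point): Centre of the black grip block (16 mm along x, 40 along y, 36 high) on top of the square wire basket with six vials. Axes: z up, y along the hung bar, x as hook. Rigid, 0.2-0.4 kg; basket 80 (x) by 106 (y) by 65 mm high, its underside 187 mm below this point; an 8 mm bar, 110 long, 42 mm below it, wire legs from the bar's ends down to the rim, 122 mm below. It can swing on the bar.
- hook (a point): Basket's hook, where the bar's middle rests; x level from the hook's open front to its post (roughly away from the robot), z up. Two prongs at y = +-40 mm come from the post (at x 108 mm) over the basket and under the bar to tips 20 mm in front of it, 14 mm above its centre. To free the basket: lift it 25 to 45 mm, draw it out along -x by 75 mm or more, then carry it off or raise it.
- keeper_tab (a point): Middle of the top face of the keeper's press tab behind the basket's bar: steel plate 28 mm long, 34 wide, at x 48, z -3 mm of hook when shut. Pressed down it sinks 32 mm, moving 9 to the rear, and two curled fingers over the bar swing back off it. Over-centre spring: 3 N at first, nothing half-way (15 mm down), then it snaps open and stays. Lifting the basket cannot open it.
- keeper (a joint): Angle in rad of the keeper on the basket's hook: 0 shut (its fingers over the bar), 0.56 fully open, 0.28 half-way. Its thin spring strut runs beside the tab at y +34 mm of hook, just below the prong.
- tray: White plastic drip tray, fixed, 190 mm by 190 mm outside, rim 16 mm high, walls and floor 4 mm thick; origin at the centre of its underside, on the table, z up. It lies between the two hook stands.
- cup_grip (a point): Centre of the like black grip block of the round metal cup (86 mm diameter, 62 mm high) that hangs on the other, identical hook stand with its keeper shut. To be left alone.

How it is judged (in metres and radians):
On the way, in this order (a step that is already met when the one before it is completed fails the run):
1. the keeper of the basket's hook is pressed open while the basket still hangs (value of joint keeper above 0.45 rad and distance of basket_grip from where it was at the start of the episode below 0.03 m), for 0.2 s.
2. the basket is lifted off and drawn clear of the hook (distance of basket_grip from where it was at the start of the episode above 0.07 m and horizontal distance between basket_grip and keeper_tab above 0.11 m and angle between basket_grip's own z axis and vertical below 0.5 rad), for 0.1 s.
3. the basket is lowered into the tray, to within 10 mm of its floor, while still held (contact force between the fingers and basket above 0.5 N and height (world z) of basket_grip below 0.201 m and x of basket_grip in the frame of tray between -0.06 and 0.06 m and y of basket_grip in the frame of tray between -0.06 and 0.06 m), for 0.05 s.
At the end, for the whole second after the job is handed in: The square basket stands upright (within 5 degrees) on the floor of the drip tray, inside its rim (grip within 60 mm of the tray's centre along each side, at 180 to 197 mm height), released and at rest; the round cup still hangs where it was (within 30 mm) (x of basket_grip in the frame of tray between -0.06 and 0.06 m and y of basket_grip in the frame of tray between -0.06 and 0.06 m and height (world z) of basket_grip between 0.18 and 0.197 m and angle between basket_grip's own z axis and vertical below 0.09 rad and distance of cup_grip from where it was at the start of the episode below 0.03 m); the robot touches nothing.
It fails at once if the basket is dropped or banged into the tray (over 60 N) (contact force between basket and tray above 60 N).
It fails at once if the round cup is knocked or taken off its hook (moved over 40 mm) (distance of cup_grip from where it was at the start of the episode above 0.04 m).
It also fails if it takes over 51 s, if anything falls off the work surface, if the arm or the gripper's body presses on something with over 40 N, if the wrist force passes 120 N, or if a joint passes its speed limit or range.

### The arm

A 6-joint arm with a two-finger parallel gripper is mounted at the origin on the work surface. World frame = base frame: x ahead of the robot, y to its left, z up, the work surface at z = 0. Lengths are in m, angles in degrees, forces in N, time in s.
With the tool pointing down it reaches from about 0.25 to 0.725 m from the base axis. Payload 9.7 kg.
Tool frame: the origin (TCP) lies on the centre line of the jaws, within the pads' length; the fingertips stand 14 mm ahead of it and the grasp point (between the pads) lies 5 mm behind it; z points along the fingers, y is the line along which they close (so a half turn about z gives the same grasp; the last joint's range is limited). The gripper opens to 85 mm and grips with 20 to 120 N. Pads are 22 mm wide; open, the fingers measure 114 mm over their backs; the gripper's body (76 mm by 85 mm) begins 54 mm behind the grasp point. The pads swing forward as they close: fully open they stand 13 mm farther back than shut.
Start: joints at [-74.886, 4.979, 10.078, 95.1, 0, 90], TCP at [0.143, -0.531, 0.245] pointing down, gripper open.
Joint ranges: [-179.16, 179.16], [-48.56, 103.87], [-65.8, 70.77], [-126.05, 130.52], [-82.76, 87.17], [-180, 180]. Speed limits (degrees/s): [127.2, 127.2, 147.25, 180, 180, 180].

### API

Orientations are given as [roll, pitch, yaw] about the fixed x, y, z axes, in that order (R = Rz(yaw) Ry(pitch) Rx(roll)).
In Python, from workcell import bot, camera, get_calibration, ticket gives the robot as it stands. The module is installed in compiled form; this text tells all that it offers.
- The arm moves only by the tool send_rows, never from a script. Its arguments are lists of equal length, an entry for each row: "linear": the shift along the tool's x, y, z in m, a list of three; "twist": the turn, a rotation vector about the tool's x, y, z in units of 10 degrees (1.0 is 10 degrees), a list of three; "gripper": the opening in per cent of the stroke, from 0 (shut) to 100 (fully open). In form: {"linear": [[x, y, z], ...], "twist": [[wx, wy, wz], ...], "gripper": [gripper, ...]}. A call has 1 to 8 rows; each row shifts and turns the commanded pose from where the row before left it, along the tool's axes as they then stand; what a row does not reach is not made up. A row lasts 1/8 s, in which the tool goes at most 62.5 mm and 10.7 degrees, less where a joint would pass 70% of its speed; a pose out of reach is approached as far as the arm can. A call with a gripper value outside its range is refused whole. The fingers move at their own pace and stop on an object; "grip_force" is the grip in N (left out, the last holds). Time passes only in rows, so rows that do not move let the fingers close. It gives the time, the measured TCP pose, the force, the opening and the grip force at its end, in the units of the state.
- bot.get_obs(): the state, without advancing time (a new reading comes with each control period).
- camera(name): name is "scene" or "top"; returns the picture (384x512x3 uint8, red, green, blue); there is no depth.
- get_calibration(name): a dict with "fx", "fy", "cx", "cy" (pixels), "k1" (the pictures are not rectified: a ray, as slopes to the right and down, at radius r is drawn at 1 + k1 r^2 times it, then the intrinsics apply), "origin" and "orientation" of the camera in the world. Camera axes: x right, y down, z forward; pixel columns grow to the right and rows downward; lengths in m; the calibration is good to about 2 mm. A picture is of the moment at which its call begins. get_calibration takes no time and is no camera call.
- ticket.job_done(): hands the job in; it is judged then, once.
The state is a dict: "time": time; "q": joint angles; "qd": joint speeds; "joint_efforts": joint torques, N m; "ee_pos": TCP position; "tcp_rot": TCP orientation; "wrist_force": force on the tool from outside, world axes, zero at the start; "torque": the same for the moment, N m; "opening": finger opening in m; "grasp_force": force on a finger pad.
Only numpy, scipy, OpenCV 4.12 (cv2) and the standard library are available. Lean on these libraries where they do the work, as an engineer would, in place of code of your own. Each camera call takes 0.05 s, during which the arm holds its last target. There are 200 camera calls.

## Working session

There is one attempt and no reset: what is moved stays moved. The work goes in short steps, Python scripts to look and compute and a tool call to move; the robot and the scene stay as the last step left them, time stands still between calls to the robot, and variables do not carry over. Pictures are saved under pics/ and viewed, at most 10 in all, crops included, and the job is handed in when it is done.

Besides the shell and the picture viewer there is one more tool, called after "Request:" by a JSON object that holds its "op" and its "data", one argument or row to a line. send_rows: Moves the arm, as the interface text tells. Its arguments: {"type":"object","properties":{"linear":{"type":"array"},"twist":{"type":"array"},"gripper":{"type":"array"},"grip_force":{"type":"number"}},"required":["linear","twist","gripper"]}

```bash
mkdir -p pics
python3 - <<'E'
from workcell import bot,camera,get_calibration
import cv2
for n in("scene","top"):
    cv2.imwrite(f"pics/{n}0.png",cv2.resize(camera(n)[:,:,::-1],(800,600),interpolation=cv2.INTER_CUBIC)); print(get_calibration(n))
o=bot.get_obs();print(o)
E
```

```text
{'fx': 473.6086607663472, 'fy': 473.6086607663472, 'cx': 254.87193911267113, 'cy': 190.47590575154766, 'k1': -0.03805230504785066, 'origin': array([1.124701  , 0.29119373, 1.1219378 ]), 'orientation': array([-146.77538947,    0.22744647,  115.78336852])}
{'fx': 474.7624955213637, 'fy': 474.7624955213637, 'cx': 254.2500638060915, 'cy': 185.68686964215198, 'k1': 0.008192643264473392, 'origin': array([ 5.10514958e-01, -1.07691000e-04,  1.16043720e+00]), 'orientation': array([-175.39046154,    0.66125852,  -89.01156596])}
{'time': 0.1, 'q': array([-7.48833086e+01,  5.00746527e+00,  1.00379165e+01,  9.51004821e+01,
       -1.72803427e-03,  9.00010181e+01]), 'qd': array([-0.03280388, -0.11078371,  0.09046878, -0.00897634, -0.08867997,
       -0.05582839]), 'joint_efforts': array([ 9.94629918e-04, -5.21562445e+01,  4.65652728e+01,  1.59850088e-02,
        1.18945101e-05,  1.23980851e-05]), 'ee_pos': array([ 0.14337142, -0.53077465,  0.24464895]), 'tcp_rot': array([-1.79929969e+02,  1.72927732e-03,  1.51156755e+01]), 'wrist_force': array([-0.65183123, -0.28668352, -0.17543856]), 'torque': array([-0.00281654, -0.06430916,  0.01409506]), 'grasp_force': 0.0, 'opening': 0.08527731605559682}
```

View pics/scene0.png

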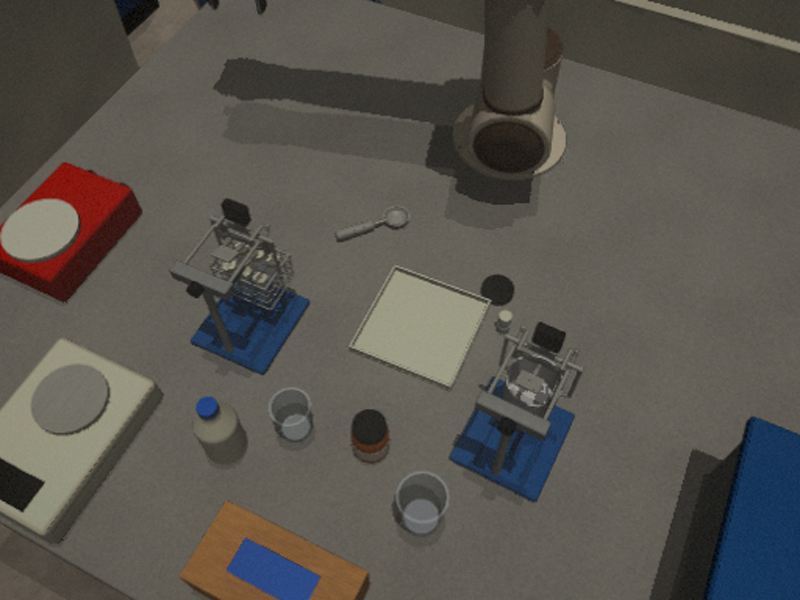

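View pics/top0.png

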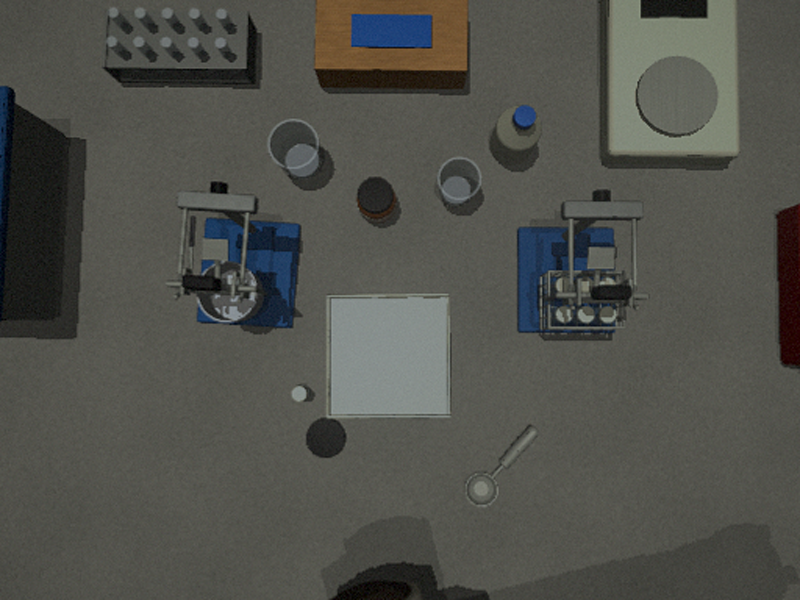

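The scene picture shows the square basket on the left stand, with its grip at about (236,212), and the cup on the right. In the top picture the basket grip is near (610,292), the tab near (601,258) and the tray spans (327–450, 295–416). I'll enlarge both views next.

Run:
```python
from workcell import camera
import cv2,numpy as np
a=camera("scene")[115:215,100:200,::-1];b=camera("top")[120:220,330:430,::-1]
f=lambda i:cv2.convertScaleAbs(cv2.resize(i,(600,600),interpolation=cv2.INTER_CUBIC),alpha=1.8)
cv2.imwrite("pics/s1.png",f(a));cv2.imwrite("pics/t1.png",f(b))
```

```text
(no output)
```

View pics/s1.png

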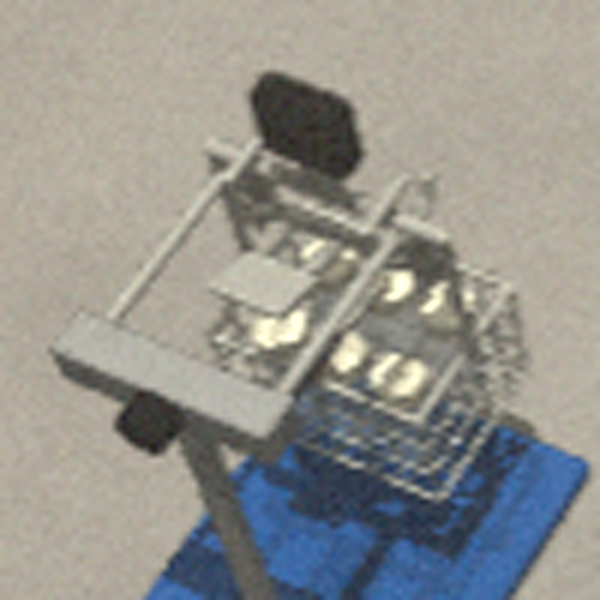

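View pics/t1.png

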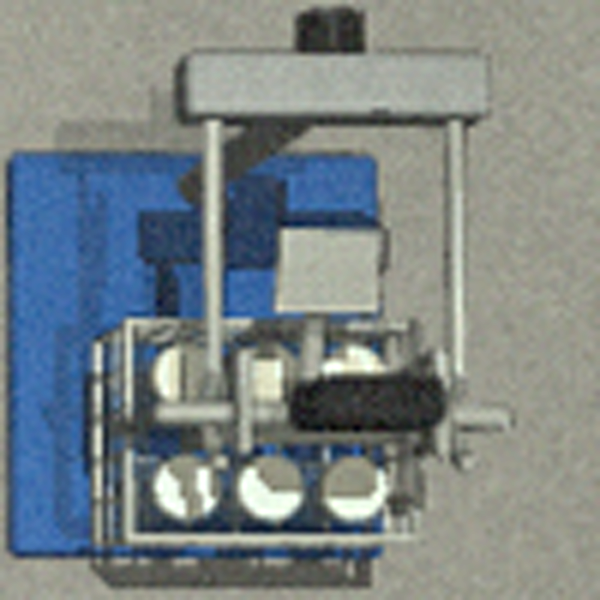

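The crops show these points, in 6x pixels:

| Point | Scene | Top |
|---|---|---|
| Tab centre | (262,282) | (329,270) |
| Grip centre | (306,125) | (368,402) |
| Bar ends | (210,152), (447,237) | (515,418), (158,412) |

I'll triangulate them now.

```bash
cat > h.py <<'E'
import numpy as np
from scipy.spatial.transform import Rotation as R
from scipy.optimize import least_squares
from workcell import get_calibration
C={n:get_calibration(n) for n in("scene","top")}
def proj(n,P):
    c=C[n];p=R.from_euler('xyz',c['orientation'],degrees=True).inv().apply(np.array(P)-c['origin'])
    s=p[...,:2]/p[...,2:];s=s*(1+c['k1']*(s**2).sum(-1,keepdims=True))
    return s*c['fx']+[c['cx'],c['cy']]
def tri(s,t):
    r=least_squares(lambda P:np.r_[proj("scene",P)-s,proj("top",P)-t],[.5,-.2,.2]);return r.x,np.abs(r.fun).max()
def plane(n,px,z):
    return least_squares(lambda p:proj(n,[*p,z])-px,[.5,0]).x
E
python3 - <<'E'
from h import *
S=lambda u,v:((np.array([u,v])+.5)/6-.5+[100,115]);T=lambda u,v:((np.array([u,v])+.5)/6-.5+[330,120])
for k,s,t in [("tab",(262,282),(329,270)),("grip",(306,125),(368,402)),("bar-",(210,152),(515,418)),("bar+",(447,237),(158,412)),("postR",(55,350),(490,118)),("postRtop",(82,312),(490,55)),("postL",(262,440),(180,118))]:
    print(k,*tri(S(*s),T(*t)))
for p in [(327,295),(450,295),(450,416),(327,416)]: print(plane("top",np.array(p)*.64,.016))
print(plane("top",np.array([201,284])*.64,.33))
E
```

```text
tab [ 0.63293983 -0.24687734  0.2157512 ] 0.050549789708043136
grip [ 0.58524985 -0.24693041  0.26123655] 0.1396342912714772
bar- [ 0.58422073 -0.30792293  0.21192231] 0.9234848905990702
bar+ [ 0.58431366 -0.18935198  0.22024662] 0.0077568998233346065
postR [ 0.68874248 -0.30747439  0.20180264] 1.5478655352649469
postRtop [ 0.6963677  -0.28506116  0.25329874] 2.6590044044767183
postL [ 0.6883194  -0.20517919  0.20248959] 3.0540026400727243
[0.59321826 0.12336854]
[ 0.59633888 -0.0669455 ]
[ 0.41128635 -0.06906275]
[0.40786206 0.11873214]
[0.5806241  0.23187391]
```

The points agree with the given sizes: hook about (0.585,-0.247,0.219), tab about (0.633,-0.247,0.2155), grip z 0.261, with axes aligned to the world. The tray centre is about (0.502,0.027). First I'll raise the tool and turn it to yaw 0.

Request:
{"op": "send_rows", "data": {
  "linear": [
    [0,0,-0.045],
    [0,0,-0.045],
    [0,0,-0.045],
    [0.03,-0.02,-0.02],
    [0.036,-0.02,0],
    [0.036,-0.02,0],
    [0.036,-0.02,0],
    [0.036,-0.02,0]
  ],
  "twist": [
    [0,0,0.5],
    [0,0,0.5],
    [0,0,0.51],
    [0,0,0],
    [0,0,0],
    [0,0,0],
    [0,0,0],
    [0,0,0]
  ],
  "gripper": [0,0,0,0,0,0,0,0]
}}

```text
time: 1.2
ee_pos: [0.3184, -0.4302, 0.4002]
tcp_rot: [-180.0, 0.0, 0.0]
wrist_force: [-0.4, -0.3, 0.1]
opening: 0.0002
grasp_force: 0.0
```

Request:
{"op": "send_rows", "data": {
  "linear": [
    [0.036,-0.02,0],
    [0.036,-0.02,0],
    [0.036,-0.02,0],
    [0.036,-0.02,0],
    [0.036,-0.02,0],
    [0.036,-0.02,0],
    [0.036,-0.02,0],
    [0,0,0]
  ],
  "twist": [
    [0,0,0],
    [0,0,0],
    [0,0,0],
    [0,0,0],
    [0,0,0],
    [0,0,0],
    [0,0,0],
    [0,0,0]
  ],
  "gripper": [0,0,0,0,0,0,0,0]
}}

```text
time: 2.2
ee_pos: [0.5718, -0.2895, 0.3979]
tcp_rot: [-179.9, 0.1, 0.2]
wrist_force: [0.2, -0.4, -0.1]
opening: 0.0002
grasp_force: 0.0
```

Request:
{"op": "send_rows", "data": {
  "linear": [
    [0.036,-0.021,0],
    [0.035,-0.021,0],
    [0,0,0.04],
    [0,0,0.04],
    [0,0,0.04],
    [0,0,0.018],
    [0,0,0],
    [0,0,0]
  ],
  "twist": [
    [0,0,0],
    [0,0,0],
    [0,0,0],
    [0,0,0],
    [0,0,0],
    [0,0,0],
    [0,0,0],
    [0,0,0]
  ],
  "gripper": [0,0,0,0,0,0,0,0]
}}

```text
time: 3.2
ee_pos: [0.6333, -0.2466, 0.2634]
tcp_rot: [179.7, -0.7, -0.0]
wrist_force: [0.2, 0.4, 0.7]
opening: 0.0001
grasp_force: 0.0
```

Run:
```python
from workcell import camera
import cv2,numpy as np
f=lambda i:cv2.convertScaleAbs(cv2.resize(i,(400,600),interpolation=cv2.INTER_CUBIC),alpha=1.8)
a=camera("scene")[85:235,100:200,::-1];b=camera("top")[90:240,330:430,::-1]
cv2.imwrite("pics/p2.png",np.hstack([f(a),f(b)]))
```

```text
(no output)
```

View pics/p2.png

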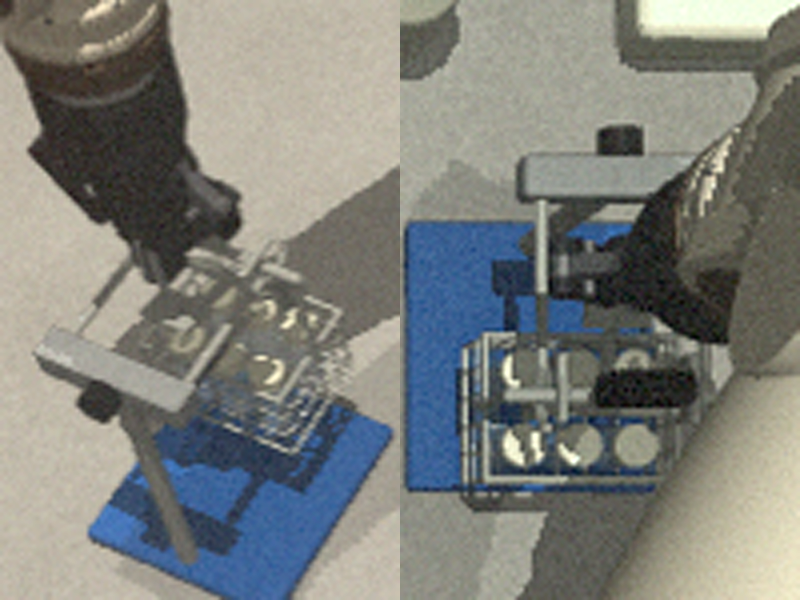

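The fingertips are above the tab, between the prongs and clear of the grip. x reads 10 mm short, so I'll add it and re-check.

Request:
{"op": "send_rows", "data": {
  "linear": [
    [0.01,0,0],
    [0,0,0],
    [0,0,0]
  ],
  "twist": [
    [0,0,0],
    [0,0,0],
    [0,0,0]
  ],
  "gripper": [0,0,0]
}}

```text
time: 3.68
ee_pos: [0.6434, -0.2462, 0.2623]
tcp_rot: [179.7, -0.6, 0.0]
wrist_force: [-0.7, 0.0, 0.5]
opening: -0.0001
grasp_force: 0.0
```

Run:
```python
from workcell import bot
o=bot.get_obs();print(o['q'],o['ee_pos'],o['tcp_rot'])
```

```text
[-2.09394963e+01  2.57968394e+01  3.73609625e+01  1.00866595e+02
 -6.80507651e-03  1.59042723e+02] [ 0.64339951 -0.24623317  0.26233297] [ 1.79744148e+02 -6.48948844e-01  1.91879268e-02]
```

Request:
{"op": "send_rows", "data": {
  "linear": [
    [0,0,0.015],
    [0,0,0.012],
    [0,0,0.008],
    [0,0,0.006],
    [0,0,0.006],
    [0,0,0.006],
    [0,0,0.006],
    [0,0,0]
  ],
  "twist": [
    [0,0,0],
    [0,0,0],
    [0,0,0],
    [0,0,0],
    [0,0,0],
    [0,0,0],
    [0,0,0],
    [0,0,0]
  ],
  "gripper": [0,0,0,0,0,0,0,0]
}}

```text
time: 4.68
ee_pos: [0.6438, -0.2463, 0.2023]
tcp_rot: [179.8, -0.6, 0.0]
wrist_force: [-0.1, -1.3, 0.8]
opening: -0.0001
grasp_force: 0.0
```

There's almost no force, which fits a snapped-open keeper. I'll rise and look.

Request:
{"op": "send_rows", "data": {
  "linear": [
    [0,0,-0.01],
    [0,0,-0.03],
    [0,0,-0.04],
    [0,0,-0.04],
    [0,0,-0.04],
    [-0.02,-0.0,-0.04],
    [-0.02,0.0,0],
    [-0.02,0,0]
  ],
  "twist": [
    [0,0,0],
    [0,0,0],
    [0,0,0],
    [0,0,0],
    [0,0,-1],
    [0,0,-1],
    [0,0,-1],
    [0,0,-1]
  ],
  "gripper": [0,0,0,50,50,50,50,50]
}}

```text
time: 5.68
ee_pos: [0.5834, -0.265, 0.4011]
tcp_rot: [179.2, -0.4, 40.4]
wrist_force: [-0.2, -0.4, 0.1]
opening: 0.0427
grasp_force: 0.0
```

Run:
```python
from workcell import camera
import cv2,numpy as np
f=lambda i:cv2.convertScaleAbs(cv2.resize(i,(400,600),interpolation=cv2.INTER_CUBIC),alpha=1.8)
a=camera("scene")[85:235,100:200,::-1];b=camera("top")[90:240,330:430,::-1]
cv2.imwrite("pics/p3.png",np.hstack([f(a),f(b)]))
```

```text
(no output)
```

View pics/p3.png

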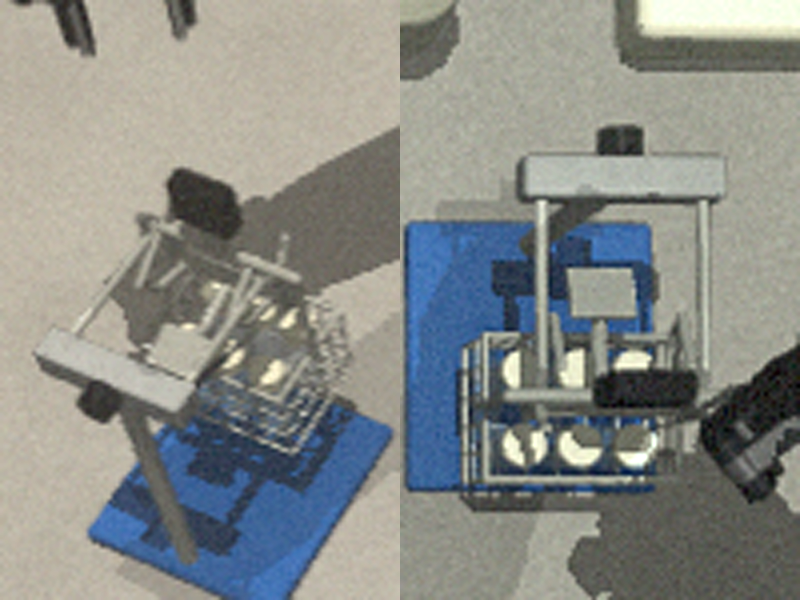

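The tab stays down and the keeper fingers are off the bar. The basket still hangs, with its grip unmoved. I'll turn to yaw 90 and go above the grip.

Request:
{"op": "send_rows", "data": {
  "linear": [
    [0,0,0],
    [0,0,0],
    [0,0,0],
    [0,0,0],
    [0,0,0],
    [0.018,0.001,0.0],
    [0,0,0.03],
    [0,0,0]
  ],
  "twist": [
    [0,0,-1],
    [0,0,-1],
    [0,0,-1],
    [0,0,-1],
    [0,0,-0.95],
    [0,0,0],
    [0,0,0],
    [0,0,0]
  ],
  "gripper": [60,60,60,60,60,60,60,60]
}}

```text
time: 6.78
ee_pos: [0.5852, -0.2456, 0.3678]
tcp_rot: [179.5, 0.2, 89.3]
wrist_force: [0.5, 0.2, 0.6]
opening: 0.0507
grasp_force: 0.0
```

Request:
{"op": "send_rows", "data": {
  "linear": [
    [0,0,0.035],
    [0,0,0.03],
    [0,0,0.02],
    [0,0,0.015],
    [0,0,0.008],
    [0,0,0],
    [0,0,0],
    [0,0,0]
  ],
  "twist": [
    [0,0,0],
    [0,0,0],
    [0,0,0],
    [0,0,0],
    [0,0,0],
    [0,0,0],
    [0,0,0],
    [0,0,0]
  ],
  "gripper": [60,60,60,60,60,60,60,20],
  "grip_force": 40
}}

```text
time: 7.78
ee_pos: [0.5872, -0.2478, 0.263]
tcp_rot: [179.2, 0.3, 89.5]
wrist_force: [0.0, 0.7, -0.0]
opening: 0.0341
grasp_force: 0.0
```

Request:
{"op": "send_rows", "data": {
  "linear": [
    [0,0,0],
    [0,0,0],
    [0,0,0],
    [0,0,0],
    [0,0,0]
  ],
  "twist": [
    [0,0,0],
    [0,0,0],
    [0,0,0],
    [0,0,0],
    [0,0,0]
  ],
  "gripper": [15,10,5,5,5],
  "grip_force": 40
}}

```text
time: 8.4
ee_pos: [0.5861, -0.248, 0.2629]
tcp_rot: [179.3, 0.3, 89.5]
wrist_force: [-5.1, -0.2, 4.5]
opening: 0.0155
grasp_force: 38.9
```

Gripped at 15.5 mm. I'll lift 35 mm.

Request:
{"op": "send_rows", "data": {
  "linear": [
    [0,0,-0.004],
    [0,0,-0.006],
    [0,0,-0.008],
    [0,0,-0.008],
    [0,0,-0.008],
    [0,0,-0.001],
    [0,0,0],
    [0,0,0]
  ],
  "twist": [
    [0,0,0],
    [0,0,0],
    [0,0,0],
    [0,0,0],
    [0,0,0],
    [0,0,0],
    [0,0,0],
    [0,0,0]
  ],
  "gripper": [5,5,5,5,5,5,5,5],
  "grip_force": 60
}}

```text
time: 9.4
ee_pos: [0.5865, -0.2476, 0.2967]
tcp_rot: [179.3, 0.3, 89.5]
wrist_force: [0.8, -0.1, -3.2]
opening: 0.0151
grasp_force: 59.0
```

The load is 3.2 N (about 0.33 kg), hanging free. I'll draw it forwards.

Request:
{"op": "send_rows", "data": {
  "linear": [
    [0,-0.008,0],
    [0,-0.015,0],
    [0,-0.015,0],
    [0,-0.015,0],
    [0,-0.015,0],
    [0,-0.015,0],
    [0,-0.017,0],
    [0,0,0]
  ],
  "twist": [
    [0,0,0],
    [0,0,0],
    [0,0,0],
    [0,0,0],
    [0,0,0],
    [0,0,0],
    [0,0,0],
    [0,0,0]
  ],
  "gripper": [5,5,5,5,5,5,5,5]
}}

```text
time: 10.4
ee_pos: [0.4854, -0.2467, 0.2964]
tcp_rot: [179.2, 0.3, 89.5]
wrist_force: [0.5, -0.1, -3.3]
opening: 0.0151
grasp_force: 59.0
```

It's clear with no drag. Next I'll carry it over the tray.

Request:
{"op": "send_rows", "data": {
  "linear": [
    [0.015,0,0],
    [0.03,0,0],
    [0.04,0,0],
    [0.04,0,0],
    [0.04,0,0],
    [0.04,0.005,0],
    [0.04,0.005,0],
    [0.02,0.005,0]
  ],
  "twist": [
    [0,0,0],
    [0,0,0],
    [0,0,0],
    [0,0,0],
    [0,0,0],
    [0,0,0],
    [0,0,0],
    [0,0,0]
  ],
  "gripper": [5,5,5,5,5,5,5,5]
}}

```text
time: 11.4
ee_pos: [0.5038, 0.021, 0.2945]
tcp_rot: [179.2, 0.3, 89.6]
wrist_force: [-0.2, -0.9, -3.5]
opening: 0.0155
grasp_force: 59.0
```

Request:
{"op": "send_rows", "data": {
  "linear": [
    [0.008,0,0],
    [0,0,0.02],
    [0,0,0.02],
    [0,0,0.01],
    [0,0,0],
    [0,0,0]
  ],
  "twist": [
    [0,0,0],
    [0,0,0],
    [0,0,0],
    [0,0,0],
    [0,0,0],
    [0,0,0]
  ],
  "gripper": [5,5,5,5,5,5]
}}

```text
time: 12.15
ee_pos: [0.5047, 0.0258, 0.2455]
tcp_rot: [179.2, 0.3, 89.5]
wrist_force: [0.7, -1.3, -3.8]
opening: 0.0149
grasp_force: 59.0
```

Run:
```python
from workcell import camera
import cv2,numpy as np
f=lambda i:cv2.convertScaleAbs(cv2.resize(i,(400,600),interpolation=cv2.INTER_CUBIC),alpha=1.8)
a=camera("scene")[100:280,210:330,::-1];b=camera("top")[130:310,190:310,::-1]
cv2.imwrite("pics/p4.png",np.hstack([f(a),f(b)]))
```

```text
(no output)
```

View pics/p4.png

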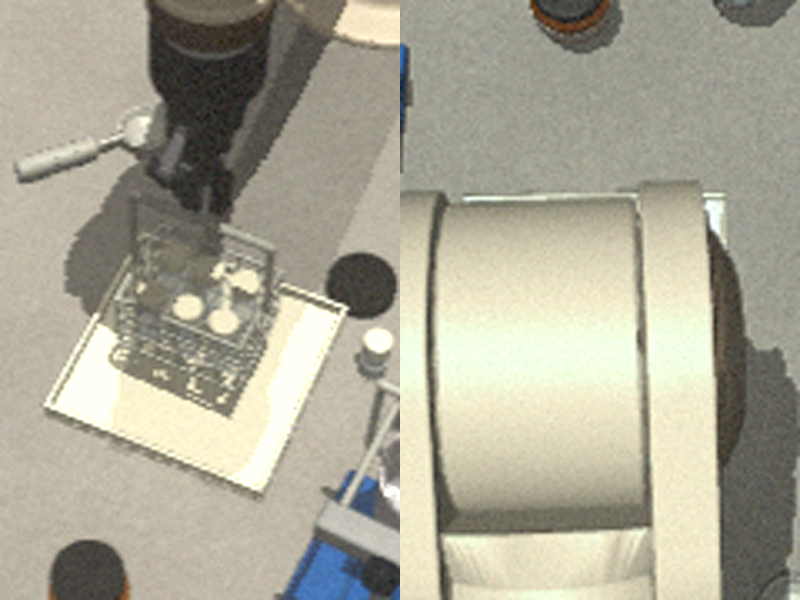

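The basket is upright over the middle of the tray, about 50 mm above the floor. I'll lower it, then creep.

Request:
{"op": "send_rows", "data": {
  "linear": [
    [0,0,0.01],
    [0,0,0.012],
    [0,0,0.01],
    [0,0,0.006],
    [0,0,0.002],
    [0,0,0.002],
    [0,0,0],
    [0,0,0]
  ],
  "twist": [
    [0,0,0],
    [0,0,0],
    [0,0,0],
    [0,0,0],
    [0,0,0],
    [0,0,0],
    [0,0,0],
    [0,0,0]
  ],
  "gripper": [5,5,5,5,5,5,5,5]
}}

```text
time: 13.25
ee_pos: [0.5052, 0.0256, 0.2029]
tcp_rot: [179.2, 0.3, 89.5]
wrist_force: [-0.1, -0.6, -3.4]
opening: 0.0151
grasp_force: 58.9
```

Request:
{"op": "send_rows", "data": {
  "linear": [
    [0,0,0.001],
    [0,0,0.001],
    [0,0,0.001],
    [0,0,0.001],
    [0,0,0.001],
    [0,0,0.001],
    [0,0,0],
    [0,0,0]
  ],
  "twist": [
    [0,0,0],
    [0,0,0],
    [0,0,0],
    [0,0,0],
    [0,0,0],
    [0,0,0],
    [0,0,0],
    [0,0,0]
  ],
  "gripper": [5,5,5,5,5,5,5,5]
}}

```text
time: 14.25
ee_pos: [0.5052, 0.0256, 0.1967]
tcp_rot: [179.2, 0.3, 89.5]
wrist_force: [-0.9, 0.4, -3.2]
opening: 0.0153
grasp_force: 59.0
```

Request:
{"op": "send_rows", "data": {
  "linear": [
    [0,0,0.001],
    [0,0,0.001],
    [0,0,0],
    [0,0,0]
  ],
  "twist": [
    [0,0,0],
    [0,0,0],
    [0,0,0],
    [0,0,0]
  ],
  "gripper": [5,5,5,5]
}}

```text
time: 14.75
ee_pos: [0.5052, 0.0256, 0.1946]
tcp_rot: [179.2, 0.3, 89.5]
wrist_force: [-1.1, 0.9, -2.6]
opening: 0.0152
grasp_force: 59.0
```

Request:
{"op": "send_rows", "data": {
  "linear": [
    [0,0,0.001],
    [0,0,0],
    [0,0,0]
  ],
  "twist": [
    [0,0,0],
    [0,0,0],
    [0,0,0]
  ],
  "gripper": [5,5,5]
}}

```text
time: 15.12
ee_pos: [0.5052, 0.0256, 0.1936]
tcp_rot: [179.2, 0.3, 89.5]
wrist_force: [-0.4, -0.2, -2.9]
opening: 0.0151
grasp_force: 59.0
```

Request:
{"op": "send_rows", "data": {
  "linear": [
    [0,0,0.001],
    [0,0,0],
    [0,0,0]
  ],
  "twist": [
    [0,0,0],
    [0,0,0],
    [0,0,0]
  ],
  "gripper": [5,5,5]
}}

```text
time: 15.5
ee_pos: [0.5053, 0.0256, 0.1928]
tcp_rot: [179.2, 0.3, 89.5]
wrist_force: [-0.5, 0.3, -0.8]
opening: 0.0153
grasp_force: 59.3
```

Request:
{"op": "send_rows", "data": {
  "linear": [
    [0,0,0.0007],
    [0,0,0],
    [0,0,0]
  ],
  "twist": [
    [0,0,0],
    [0,0,0],
    [0,0,0]
  ],
  "gripper": [5,5,5]
}}

```text
time: 15.88
ee_pos: [0.5056, 0.0257, 0.1927]
tcp_rot: [179.2, 0.3, 89.5]
wrist_force: [0.3, 1.1, 5.3]
opening: 0.0154
grasp_force: 60.3
```

Touched down. I'll open gently, then rise straight up.

Request:
{"op": "send_rows", "data": {
  "linear": [
    [0,0,0],
    [0,0,0],
    [0,0,0],
    [0,0,0],
    [0,0,0],
    [0,0,0]
  ],
  "twist": [
    [0,0,0],
    [0,0,0],
    [0,0,0],
    [0,0,0],
    [0,0,0],
    [0,0,0]
  ],
  "gripper": [22,30,40,50,60,60],
  "grip_force": 20
}}

```text
time: 16.62
ee_pos: [0.5053, 0.0256, 0.1919]
tcp_rot: [179.2, 0.3, 89.5]
wrist_force: [0.0, 0.5, -0.3]
opening: 0.0512
grasp_force: 0.0
```

Request:
{"op": "send_rows", "data": {
  "linear": [
    [0,0,-0.01],
    [0,0,-0.02],
    [0,0,-0.03],
    [0,0,-0.04],
    [0,0,-0.04],
    [0,-0.03,-0.02],
    [0,-0.05,0],
    [0,-0.05,0]
  ],
  "twist": [
    [0,0,0],
    [0,0,0],
    [0,0,0],
    [0,0,0],
    [0,0,0],
    [0,0,0],
    [0,0,0],
    [0,0,0]
  ],
  "gripper": [60,60,60,60,60,60,60,60]
}}

```text
time: 17.62
ee_pos: [0.3718, 0.0275, 0.3509]
tcp_rot: [179.2, 0.3, 89.5]
wrist_force: [0.5, 0.1, -0.0]
opening: 0.0513
grasp_force: 0.0
```

Request:
{"op": "send_rows", "data": {
  "linear": [
    [0,-0.03,0],
    [0,0,0],
    [0,0,0],
    [0,0,0]
  ],
  "twist": [
    [0,0,0],
    [0,0,0],
    [0,0,0],
    [0,0,0]
  ],
  "gripper": [60,60,60,60]
}}

```text
time: 18.12
ee_pos: [0.3439, 0.0278, 0.3495]
tcp_rot: [179.3, 0.3, 89.5]
wrist_force: [0.1, -0.3, -0.4]
opening: 0.0518
grasp_force: 0.0
```

Run:
```python
from workcell import camera
import cv2,numpy as np
f=lambda i:cv2.convertScaleAbs(cv2.resize(i,(400,600),interpolation=cv2.INTER_CUBIC),alpha=1.8)
a=camera("scene")[110:320,230:370,::-1];b=camera("top")[110:290,190:310,::-1]
cv2.imwrite("pics/p5.png",np.hstack([f(a),f(b)]))
```

```text
(no output)
```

View pics/p5.png

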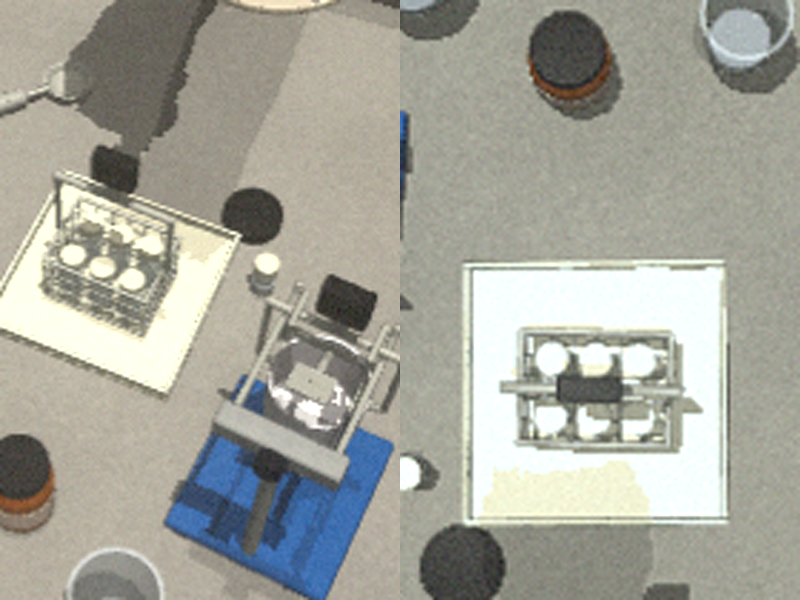

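The basket stands upright and centred in the tray, with its grip at (590,388) in the right half. It is released, and the cup still hangs. I'll hand in.

```bash
python3 -c "
from workcell import ticket
print(ticket.job_done())"
```

```text
the job is handed in; nothing more can be done
None
```

I pressed the keeper open, lifted the basket off, set it upright in the drip tray and released it; the cup still hangs on its hook, and the job was handed in at about 18 s with no verdict returned.

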